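# Open the child-resistant reagent bottle in the angled holder

### The job

Open the amber reagent bottle that leans in the angled holder, ready for sampling: swing the holder's clamp lever fully shut so that the bottle cannot turn, then press its child-resistant cap down, turn it anticlockwise past its catch until it stops, and lift it off. Lay the cap gently on the yellow pad, flat and open side down, wholly on the pad. Leave the clamp shut and the flask, the beaker and the dropper bottle standing where they are.

Things in the scene. Friction and masses are not known exactly. Their poses are not given: they have to be found in the camera images.
- holder: Fixed aluminium holder, base 190 x 150 mm, that leans the bottle 30 deg to its front. Origin on the bench, z up; front is -x (to the robot at yaw 0), +y the clamp's side. The bottle's foot centre is 47 mm above the origin; the bottle's axis rises from there along (-0.5, 0, 0.866) of the holder's axes. Along it, only the lever reaches past 90 mm beside the bottle
- bottle: Amber wide-mouth bottle in the holder: 84 mm diameter, shoulder from 92 mm, rim at 150 mm along its axis. Origin: centre of its foot; z: its tilted axis, to the mouth. It does not lift out; until the clamp is shut it turns easily on its axis, cap and all; clamped, it holds about 1 N m, while the pressed cap turns with under 0.3 N m. The 40 mm neck has three ledges that hold the cap's lugs
- cap: White ribbed child-resistant cap, 59 mm diameter, 29 mm tall, about 60 g, loose once unlocked. Origin: centre of its open underside; z through its closed top. Seated, its origin is 134 mm along the bottle's axis, its top at 163 mm. A spring inside holds it up: pressing it along the axis takes 9 N to start, 1 N more per mm, and it bottoms hard after 7 mm
- cap_top (a point): Centre of the cap's flat top, 29 mm above its origin. Locked, the cap has 38 deg of free play (anywhere in it at the start) and a 5 mm catch tooth beyond: keep it pressed 5.5 to 7 mm and turn it anticlockwise, seen from above it, until it comes up against its end stop, 53 to 85 deg from the start. In the 15 deg before that stop, and only there, its lugs are free and it lifts straight off along the axis
- neck (a point): Centre of the bottle's rim, on its axis, 150 mm from the bottle's origin
- clamp (a joint): Cam clamp lever on the bottle's +y side. 0: open, arm pointing out and to the holder's front; 1.57 rad: its stop, fully shut; home above 1.4. The handle swings from the front to the holder's back (+x), clockwise seen from above, about an axis parallel to the bottle's. It stays where it is left; 2 to 8 N at the handle move it, most near the end, where the cam squeezes the bottle
- clamp_grip (a point): Middle of the lever's upright black handle, 95 mm from the pivot axis. The handle is 15 to 17 mm thick, parallel to the bottle's axis, and reaches from 25 mm below this point (the arm) to 21 mm above it along that axis
- clamp_pivot (a point): Point on the lever's pivot axis, which runs parallel to the bottle's axis; clamp_grip lies 95 mm out from and 50 mm up along that axis from here
- pad: Yellow absorbent pad, fixed on the bench, 195 (x) x 167 (y) x 9 mm. Origin: centre of its underside; z up
- flask: Conical glass flask, 64 mm diameter, 105 mm tall, loose bystander. Origin: centre of its foot
- beaker: Glass beaker, 80 mm wide, 94 mm tall, loose bystander. Origin: centre of its foot
- amber_dropper: Small amber dropper bottle with a black bulb, 39 mm diameter, 110 mm tall, loose bystander on the left. Origin: centre of its foot
Not all that is in view belongs to the job. Several things have the shape of the cap; the one meant has the colours described above.

How it is judged:
By the outcome, as a careful person would: the job done as asked, in the order asked, and still so for the second after the job is handed in, with the robot touching nothing.
It also fails if it takes over 58 s, if anything falls off the work surface, if the arm or the gripper's body presses on something with over 40 N, if the wrist force passes 120 N, or if a joint passes its speed limit or range.

### The arm

A 6-joint arm with a two-finger parallel gripper is mounted at the origin on a cart in front of the work surface, level with it; the furniture and walls round the work are solid. World frame = base frame: x ahead of the robot, y to its left, z up, the work surface at z = 0. Lengths are in m, angles in degrees, forces in N, time in s.
With the tool pointing down it reaches from about 0.3 to 0.775 m from the base axis. Payload 14.6 kg.
Tool frame: the origin (TCP) lies midway between the tips of the shut fingers; the grasp point (between the pads) lies behind it (manip.grasp_offset is the z of the grasp point in the tool frame, in m); z points along the fingers, y is the line along which they close (so a half turn about z gives the same grasp; the last joint's range is limited). The gripper opens to 85 mm and grips with 20 to 120 N. Pads are 22 mm wide; open, the fingers measure 114 mm over their backs; the gripper's body (76 mm by 85 mm) begins 54 mm behind the grasp point. The pads swing forward as they close: fully open they stand 13 mm farther back than shut.
Start: joints at [-75.149, 17.183, 87.147, -0, 75.671, -3.816], TCP at [0.176, -0.521, 0.231] pointing down, gripper open.
Joint ranges: [-173.82, 173.82], [-45.26, 126.66], [13.44, 144.39], [-59.66, 239.66], [0, 175.72], [-146.38, 146.38]. Speed limits (degrees/s): [127.2, 127.2, 147.25, 180, 180, 180].

### API

Orientations are given as a 3x3 rotation matrix whose columns are the frame's x, y, z axes.
In Python, from cell import manip gives the robot as it stands. Calls block until the motion is done:
- manip.move_to(position, orientation): joint-space move of the TCP to a pose.
- manip.move_l(position, ori=None, rate=0.15, guard=None): straight line of the TCP; ori=None keeps the orientation; rate is the mean speed in m/s. With guard (N) it stops when the force on the tool has changed by that much, and returns True; else False.
- manip.set_joints(angles): joint-space move.
- manip.move_gripper(opening): finger opening in m; the grip force is fixed at half the most; returns when the fingers have stopped.
- manip.pause(seconds).
- manip.ik(position, orientation): joint angles nearest the present ones, or None.
- manip.grab_frame(name): name is "scene" or "top"; returns a dict with "color" (480x640x3 uint8, blue, green, red), "camera_matrix" (3x3 intrinsics, pixels), "rvec" (rotation vector, rad) and "tvec" (3), from world to camera coordinates, as OpenCV has them. Camera axes: x right, y down, z forward; pixel columns grow to the right and rows downward; lengths in m; the calibration is good to about 2 mm. A picture is of the moment at which its call begins. There is no depth.
A pose or a line that the arm cannot do raises manip.PlanningError and nothing moves.
- manip.close_job(): hands the job in; it is judged then, once.
Readings, each from a call of its own:
- manip.current_time(): time.
- manip.current_joint_pos(): joint angles.
- manip.current_joint_vel(): joint speeds.
- manip.current_effort(): joint torques, N m.
- manip.current_ee_pos(): TCP position.
- manip.current_orientation(): TCP orientation.
- manip.current_ft_force(): force on the tool from outside, world axes, zero at the start.
- manip.current_wrist_torque(): the same for the moment, N m.
- manip.current_width(): finger opening in m.
- manip.current_finger_force(): force on a finger pad.
Only numpy, scipy, OpenCV 4.12 (cv2) and the standard library are available. Lean on these libraries where they do the work, as an engineer would, in place of code of your own. Each camera call takes 0.05 s, during which the arm holds its last target. There are 200 camera calls.

## Working session

There is one attempt and no reset: what is moved stays moved. The work goes in short steps, each a Python script; the robot and the scene stay as the last script left them, time stands still between calls to the robot, and variables do not carry over. Pictures are saved under pics/ and viewed, at most 10 in all, crops included, and the job is handed in when it is done.

```bash
ls; mkdir -p pics; python3 - <<'E'
from cell import manip
import cv2,numpy as np
for n in("scene","top"):
    f=manip.grab_frame(n);cv2.imwrite(f"pics/{n}0.png",f["color"])
    np.savez(f"pics/{n}0.npz",K=f["camera_matrix"],r=f["rvec"],t=f["tvec"])
    R=cv2.Rodrigues(np.array(f["rvec"],float))[0]
    print(n,np.array(f["camera_matrix"]).tolist(),(-R.T@np.ravel(f["tvec"])).round(3),R.round(2).tolist())
print(manip.grasp_offset,manip.current_time(),manip.current_orientation())
E
```

```text
pics
scene [[494.6863819706474, 0.0, 327.63055159400386], [0.0, 494.6863819706474, 250.27236030279096], [0.0, 0.0, 1.0]] [0.216 0.714 0.875] [[-0.91, -0.42, -0.01], [-0.3, 0.65, -0.7], [0.3, -0.63, -0.72]]
top [[584.5042596070358, 0.0, 314.33261171484673], [0.0, 584.5042596070358, 235.18613676210137], [0.0, 0.0, 1.0]] [0.329 0.013 1.686] [[-0.0, -1.0, -0.02], [-0.99, 0.01, -0.15], [0.15, 0.02, -0.99]]
-0.0187 0.1 [[ 9.47407164e-01  3.20030641e-01 -2.33537925e-04]
 [ 3.20030705e-01 -9.47406585e-01  1.05368319e-03]
 [ 1.15955536e-04 -1.07300631e-03 -9.99999418e-01]]
```

View pics/scene0.png

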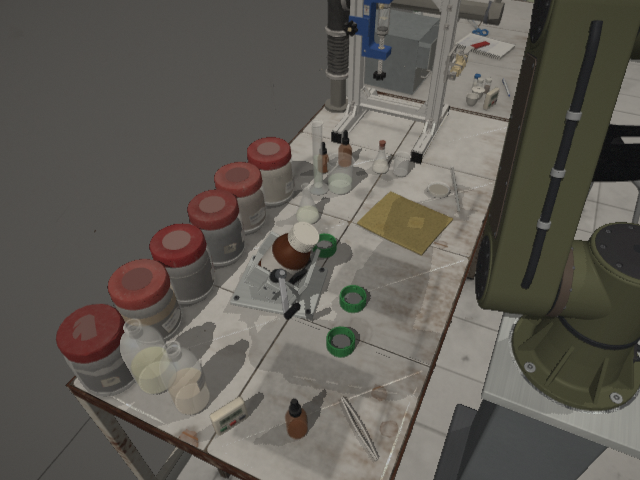

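View pics/top0.png

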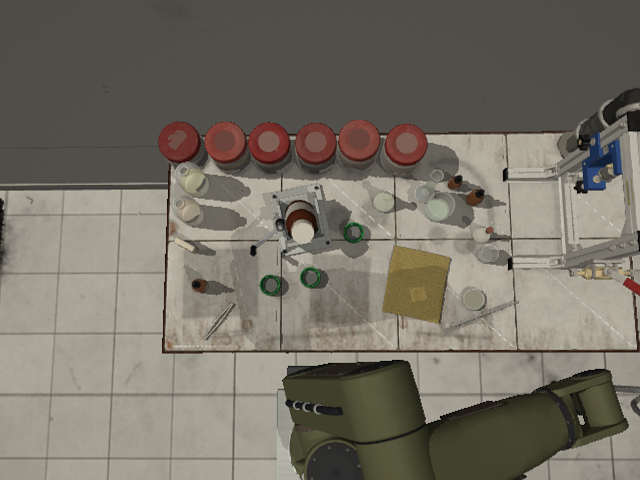

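The white cap on the amber bottle is at about scene (304,236) and top (302,231). Three other things have its shape: green rings at top (354,232), (311,278) and (271,285). The black lever handle is at scene (292,311) and top (253,251), the pad at top (417,285). I choose the white one on the leaning bottle and check it in one close crop.

```bash
python3 - <<'E'
import cv2,numpy as np
s=cv2.imread("pics/scene0.png");t=cv2.imread("pics/top0.png")
a=cv2.resize(s[215:335,225:345],(400,400),interpolation=cv2.INTER_CUBIC)
b=cv2.resize(t[175:275,240:340],(400,400),interpolation=cv2.INTER_CUBIC)
cv2.imwrite("pics/crop0.png",np.hstack([a,b]))
E
```

```text
(no output)
```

View pics/crop0.png

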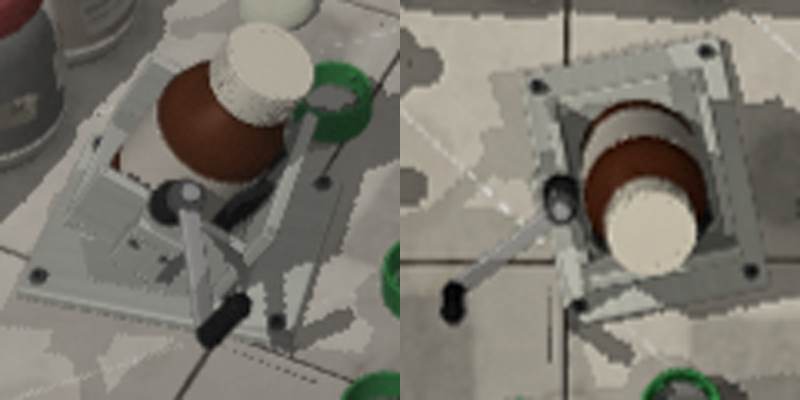

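The crop shows the ribbed white cap on the amber bottle, its face at about scene (306,234) and top (303,233). The lever is open, pointing out and to the front. The green rings are decoys. Next I fit the holder pose to both views.

```bash
cat > h.py <<'E'
import numpy as np,cv2
from scipy.optimize import least_squares
cams={n:np.load(f"pics/{n}0.npz") for n in("scene","top")}
def proj(n,P):
    c=cams[n];return cv2.projectPoints(np.atleast_2d(np.array(P,float)),c["r"],c["t"],c["K"],None)[0][:,0]
def tri(ps,pt):
    f=lambda X:np.r_[proj("scene",X)[0]-ps,proj("top",X)[0]-pt]
    r=least_squares(f,[.45,0,.1]);return r.x,r.fun
def ray(n,p,z):
    return least_squares(lambda q:proj(n,[q[0],q[1],z])[0]-p,[.4,0]).x
def Rz(a):return cv2.Rodrigues(np.array([0,0,float(a)]))[0]
B=np.array([[.8660254,0,-.5],[0,1,0],[.5,0,.8660254]])  # bottle frame in holder
E
python3 - <<'E'
from h import *
S=lambda x,y:np.array([x/3.3333+225,y/3.3333+215]);T=lambda x,y:np.array([(x-400)/4+240,y/4+175])
for n,a,b in[("captop",S(269,62),T(652,232)),("handle top",S(240,303),T(452,292)),("handle mid",S(224,320),T(453,300)),("pivot top",S(188,192),T(561,190)),
 ("holeF+",S(277,322),T(577,305)),("holeF-",S(323,183),T(751,271)),("holeB+",S(38,275),T(538,87))]:
    X,f=tri(a,b);print(n,X.round(4),f.round(1))
for z in(.005,.01):
  H=[ray("top",T(*p),z) for p in[(577,305),(751,271),(706,50),(538,87)]];print(np.round(H,4).tolist(),np.mean(H,0))
  u=H[3]-H[0]+H[2]-H[1];v=H[0]-H[1]+H[3]-H[2];print(np.degrees([np.arctan2(u[1],u[0]),np.arctan2(-v[0],v[1])]),np.linalg.norm(u)/2,np.linalg.norm(v)/2)
for p in[(397,247),(450,256),(441,323),(384,313)]:print("pad top",ray("top",p,.009))
for p in [(360,220),(399,195),(452,222),(415,250)]:print("pad scene",ray("scene",p,.009))
# silhouettes: pad mask centroid & cap mask
for n in("top","scene"):
    im=cv2.imread(f"pics/{n}0.png");h=cv2.cvtColor(im,cv2.COLOR_BGR2HSV)
    m=cv2.inRange(h,(18,110,60),(32,255,255));k,l,st,c=cv2.connectedComponentsWithStats(m)
    i=1+np.argmax(st[1:,4]);q=cv2.minAreaRect(np.argwhere(l==i)[:,::-1].astype(np.float32));print(n,st[i],cv2.boxPoints(q).round(0).tolist(),ray(n,q[0],.009))
E
```

```text
captop [0.5649 0.0787 0.1836] [ 0.2  0.  -0.1 -0.2]
handle top [0.5244 0.2126 0.1265] [-2.4 -0.4  1.2  3.3]
handle mid [0.5288 0.2167 0.112 ] [-0.3 -0.   0.1  0.3]
pivot top [0.5978 0.1409 0.1146] [-2.  -0.3  1.   2.5]
holeF+ [0.537  0.1397 0.0135] [-0.3 -0.   0.1  0.3]
holeF- [0.5625 0.0144 0.0105] [ 0.   0.  -0.  -0.1]
holeB+ [0.7001 0.1698 0.0118] [ 0.2  0.  -0.1 -0.2]
[[0.5391, 0.1407], [0.5631, 0.0143], [0.7276, 0.0463], [0.7009, 0.1701]] [0.63268807 0.09283816]
[10.65205997 11.46803449] 0.1660398299175776 0.12760896369275268
[[0.5385, 0.1403], [0.5624, 0.0143], [0.7265, 0.0462], [0.6998, 0.1696]] [0.63178599 0.09260167]
[10.65205997 11.46803449] 0.1655458934729392 0.12722935165712623
pad top [ 0.54877735 -0.18523405]
pad top [ 0.52169237 -0.33625204]
pad top [ 0.33160663 -0.30367711]
pad top [ 0.36024847 -0.14378001]
pad scene [ 0.54781936 -0.1858743 ]
pad scene [ 0.48913538 -0.32452001]
pad scene [ 0.32839345 -0.27701433]
pad scene [ 0.38404293 -0.1404158 ]
top [ 382  246   68   77 3800] [[380.0, 311.0], [394.0, 245.0], [451.0, 257.0], [438.0, 323.0]] [ 0.44204364 -0.2361011 ]
scene [ 358  192   95   62 3069] [[357.0, 225.0], [375.0, 184.0], [452.0, 218.0], [434.0, 260.0]] [ 0.44055569 -0.22781781]
```

```bash
cat >> h.py <<'E'
yaw=np.radians(11.1);RH=Rz(yaw);RB=RH@B
def bot(o,p):return np.array([o[0],o[1],.047])+RB@np.array(p,float)  # bottle frame -> world
E
python3 - <<'E'
from h import *
S=lambda x,y:np.array([x/3.3333+225,y/3.3333+215]);T=lambda x,y:np.array([(x-400)/4+240,y/4+175])
r=least_squares(lambda o:np.r_[proj("scene",bot(o,[0,0,.163]))[0]-S(269,62),proj("top",bot(o,[0,0,.163]))[0]-T(652,232)],[.64,.09])
o=r.x;print(o,r.fun.round(2),bot(o,[0,0,.163]))
inv=lambda X:RB.T@(np.array(X)-[o[0],o[1],.047])
for X in[(.5288,.2167,.112),(.5244,.2126,.1265),(.5978,.1409,.1146)]:print(inv(X).round(4))
th=np.linspace(0,2*np.pi,60)
circ=lambda rad,z:[bot(o,[rad*np.cos(t),rad*np.sin(t),z]) for t in th]
g=inv((.5288,.2167,.112));c=[]
for n,x0,y0,w in[("scene",225,215,120),("top",240,175,100)]:
    im=cv2.imread(f"pics/{n}0.png");k=400/w
    a=cv2.resize(im[y0:y0+w,x0:x0+w],(400,400),interpolation=cv2.INTER_CUBIC)
    for P,col in[(circ(.0295,.163),(0,0,255)),(circ(.0295,.134),(255,0,0)),(circ(.042,.092),(0,255,0)),([bot(o,g+[0,0,-.025]),bot(o,g+[0,0,.021])],(0,255,255))]:
        q=((proj(n,P)-[x0,y0]+.5)*k*16).astype(np.int32);cv2.polylines(a,[q[:,None]],False,col,1,cv2.LINE_AA,4)
    c.append(a)
cv2.imwrite("pics/ov.png",np.hstack(c))
E
```

```text
[0.643614 0.096134] [ 0.27 -0.85 -0.85  0.  ] [0.56363865 0.08044346 0.18816214]
[-0.045   0.1404  0.101 ]
[-0.0421  0.1372  0.1161]
[0.0023 0.0527 0.0767]
```

View pics/ov.png

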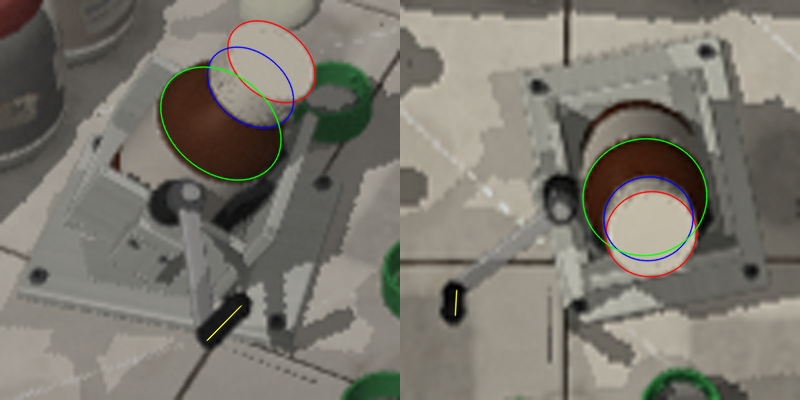

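The overlay agrees with the cap, the shoulder and the handle in both views. Next I check reachability.

```bash
cat >> h.py <<'E'
from cell import manip
O=np.array([.643614,.096134]);PV=np.array([.0008,.0555])
def ori(ang): # tool y at angle ang (deg) from bottle x in bottle frame, z = -axis
    a=np.radians(ang);y=np.array([np.cos(a),np.sin(a),0]);z=np.array([0,0,-1.]);return RB@np.c_[np.cross(y,z),y,z]
def grip_pt(phi,z): # phi deg from +y to +x
    p=np.radians(phi);return bot(O,[PV[0]+.095*np.sin(p),PV[1]+.095*np.cos(p),z])
E
python3 - <<'E'
from h import *
f=lambda p,R:None if (q:=manip.ik(list(p),R.tolist())) is None else np.round(q,0).tolist()
for s in(0,180):
  for phi in(-28,0,30,65):print("clamp",s,phi,f(grip_pt(phi,.092),ori(-phi+s)),f(grip_pt(phi,.2),ori(-phi+s)))
for ang in range(-180,180,30):print("cap",ang,f(bot(O,[0,0,.133]),ori(ang)),f(bot(O,[0,0,.24]),ori(ang)))
D=np.c_[[1,0,0],[0,-1,0],[0,0,-1.]]
for a in range(0,360,45):print("pad",a,f([.441,-.234,.03],Rz(np.radians(a))@D))
print("via",f([.40,0,.40],ori(28)),f([.40,0,.40],ori(-152)))
E
```

```text
clamp 0 -28 [20.0, 18.0, 110.0, -12.0, 23.0, -9.0] [22.0, 3.0, 114.0, -9.0, 35.0, -11.0]
clamp 0 0 [21.0, 20.0, 103.0, -11.0, 27.0, 18.0] [22.0, 6.0, 106.0, -9.0, 38.0, 17.0]
clamp 0 30 [19.0, 22.0, 96.0, -7.0, 32.0, 43.0] [20.0, 10.0, 99.0, -6.0, 42.0, 42.0]
clamp 0 65 [14.0, 24.0, 91.0, -3.0, 35.0, 70.0] [14.0, 12.0, 94.0, -2.0, 44.0, 70.0]
clamp 180 -28 None None
clamp 180 0 None None
clamp 180 30 [19.0, 22.0, 96.0, -7.0, 32.0, -137.0] [20.0, 10.0, 99.0, -6.0, 42.0, -138.0]
clamp 180 65 [14.0, 24.0, 91.0, -3.0, 35.0, -110.0] [14.0, 12.0, 94.0, -2.0, 44.0, -110.0]
cap -180 None None
cap -150 [3.0, 13.0, 107.0, 8.0, 30.0, 136.0] [2.0, -1.0, 109.0, 7.0, 42.0, 137.0]
cap -120 [3.0, 13.0, 107.0, 8.0, 30.0, 106.0] [2.0, -1.0, 109.0, 7.0, 42.0, 107.0]
cap -90 [3.0, 13.0, 107.0, 8.0, 30.0, 76.0] [2.0, -1.0, 109.0, 7.0, 42.0, 77.0]
cap -60 [3.0, 13.0, 107.0, 8.0, 30.0, 46.0] [2.0, -1.0, 109.0, 7.0, 42.0, 47.0]
cap -30 [3.0, 13.0, 107.0, 8.0, 30.0, 16.0] [2.0, -1.0, 109.0, 7.0, 42.0, 17.0]
cap 0 [3.0, 13.0, 107.0, 8.0, 30.0, -14.0] [2.0, -1.0, 109.0, 7.0, 42.0, -13.0]
cap 30 [3.0, 13.0, 107.0, 8.0, 30.0, -44.0] [2.0, -1.0, 109.0, 7.0, 42.0, -43.0]
cap 60 [3.0, 13.0, 107.0, 8.0, 30.0, -74.0] [2.0, -1.0, 109.0, 7.0, 42.0, -73.0]
cap 90 [3.0, 13.0, 107.0, 8.0, 30.0, -104.0] [2.0, -1.0, 109.0, 7.0, 42.0, -103.0]
cap 120 [3.0, 13.0, 107.0, 8.0, 30.0, -134.0] [2.0, -1.0, 109.0, 7.0, 42.0, -133.0]
cap 150 None None
pad 0 [-32.0, 26.0, 105.0, -0.0, 49.0, 58.0]
pad 45 [-32.0, 26.0, 105.0, -0.0, 49.0, 13.0]
pad 90 [-32.0, 26.0, 105.0, -0.0, 49.0, -32.0]
pad 135 [-32.0, 26.0, 105.0, -0.0, 49.0, -77.0]
pad 180 [-32.0, 26.0, 105.0, -0.0, 49.0, -122.0]
pad 225 None
pad 270 None
pad 315 [-32.0, 26.0, 105.0, -0.0, 49.0, 103.0]
via [-12.0, -24.0, 108.0, 12.0, 68.0, -53.0] [-12.0, -24.0, 108.0, 12.0, 68.0, 127.0]
```

```bash
python3 - <<'E'
from h import *
L=lambda p,R,**k:manip.move_l(list(p),R.tolist(),**k)
T=lambda s:print(s,round(manip.current_time(),2),np.round(RB.T@np.array(manip.current_ft_force()),1),round(manip.current_width(),4))
manip.move_to([.40,0,.40],ori(0).tolist());T("via")
manip.move_gripper(.05)
manip.move_to(list(grip_pt(-28,.17)),ori(28).tolist());T("hover")
print(L(grip_pt(-28,.092),ori(28),rate=.1,guard=8));T("down")
manip.move_gripper(.024);T("caged")
phi=-28
while phi<85:
    phi+=9 if phi<40 else 3
    hit=L(grip_pt(phi,.092),ori(-phi),rate=.1,guard=None if phi<40 else 12);print(phi,end=" ");T("")
    F=RB.T@np.array(manip.current_ft_force())
    if hit or np.hypot(F[0],F[1])>18:break
f=manip.grab_frame("scene");cv2.imwrite("pics/s1.png",f["color"][200:350,210:390].repeat(3,0).repeat(3,1))
E
```

```text
via 2.2 [-0.3 -0.3  0.2] 0.0853
hover 3.88 [ 0.6 -0.2  1. ] 0.05
False
down 4.81 [0.1 0.4 0.3] 0.0496
caged 5.17 [-0.3 -0.6  0.9] 0.0241
-19  5.48 [-0.4 -0.7 -1. ] 0.0241
-10  5.79 [0.4 0.2 0.4] 0.0242
-1  6.1 [-0.2 -0.3 -0.7] 0.0242
8  6.41 [-0.7 -0.1 -0.4] 0.0242
17  6.72 [-0.8  0.8 -0.2] 0.0239
26  7.03 [-0.1 -0.2 -0.2] 0.024
35  7.33 [-0.3  0.   1.3] 0.024
44  7.64 [ 0.9 -0.6 -0.2] 0.0241
47  7.89 [ 0.1  1.  -0.2] 0.0241
50  8.14 [-0.8 -0.   0.2] 0.0239
53  8.39 [-0.3 -0.   0.3] 0.024
56  8.64 [-13.   18.    8.5] 0.0241
```

View pics/s1.png

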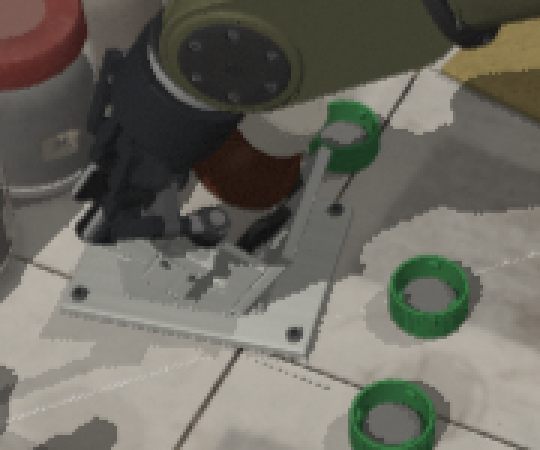

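```bash
python3 - <<'E'
from h import *
L=lambda p,R,**k:manip.move_l(list(p),R.tolist(),**k)
T=lambda s:print(s,round(manip.current_time(),2),np.round(RB.T@np.array(manip.current_ft_force()),1),np.round(RB.T@(np.array(manip.current_ee_pos())-[*O,.047]),4))
T("now")
for phi in(57,59):
    print(phi,L(grip_pt(phi,.092),ori(-phi),rate=.05,guard=14));T("push")
    if np.linalg.norm(manip.current_ft_force())>35:break
L(grip_pt(54,.092),ori(-54),rate=.05);T("back")
manip.move_gripper(.045)
L(grip_pt(54,.19),ori(-54),rate=.15);T("up")
manip.move_to([.40,-.05,.40],ori(-60).tolist());T("via")
c=[]
for n,x0,y0,w in[("scene",205,200,120),("top",240,175,100)]:
    f=manip.grab_frame(n);cv2.imwrite(f"pics/{n}2.png",f["color"]);a=cv2.resize(f["color"][y0:y0+w,x0:x0+w],(400,400),interpolation=cv2.INTER_CUBIC)
    for phi,col in((62,(0,255,255)),(52,(255,0,255))):
        q=((proj(n,[grip_pt(phi,.076),grip_pt(phi,.122)])-[x0,y0]+.5)*400/w*16).astype(np.int32);cv2.polylines(a,[q[:,None]],False,col,1,cv2.LINE_AA,4)
    c.append(a)
cv2.imwrite("pics/s2.png",np.hstack(c))
E
```

```text
now 8.69 [-13.2  18.2   8.2] [0.0771 0.1112 0.0917]
57 False
push 8.94 [-18.7  25.1  10.9] [0.0772 0.1109 0.0916]
59 False
push 9.19 [-28.8  40.   19. ] [0.0772 0.1102 0.0913]
back 9.51 [-4.2  9.7  1.3] [0.0773 0.1121 0.092 ]
up 10.64 [ 0.2 -0.   0.3] [0.0772 0.1112 0.1892]
via 11.96 [ 0.3  0.8 -0.5] [-0.0548 -0.0964  0.4385]
```

View pics/s2.png

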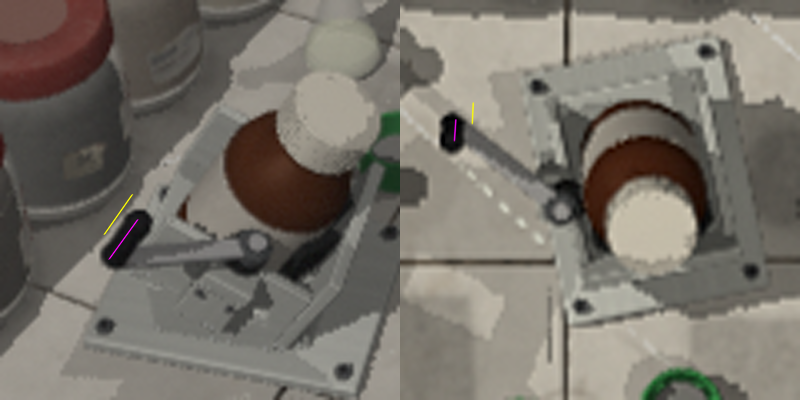

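```bash
python3 - <<'E'
from h import *
S0=lambda x,y:np.array([x/3.3333+225,y/3.3333+215]);S=lambda x,y:np.array([x/3.3333+205,y/3.3333+200]);T=lambda x,y:np.array([(x-400)/4+240,y/4+175])
inv=lambda X:RB.T@(np.array(X)-[*O,.047])
P=[]
for n,a,b in[("handle0",S0(224,320),T(453,302)),("handle1",S(126,239),T(452,133)),("bolt",S(258,243),T(561,208))]:
    X,f=tri(a,b);P.append(inv(X));print(n,P[-1].round(4),f.round(1))
h0,h1,b=P;print("chord",np.linalg.norm((h1-h0)[:2]),"q from chord",2*np.degrees(np.arcsin(np.linalg.norm((h1-h0)[:2])/.19)))
for h in(h0,h1):d=h[:2]-b[:2];print(np.linalg.norm(d),np.degrees(np.arctan2(d[0],d[1])))
E
```

```text
handle0 [-0.0452  0.1408  0.1017] [-0. -0.  0.  0.]
handle1 [0.073  0.1151 0.1015] [ 0.  0. -0. -0.]
bolt [-0.0019  0.056   0.0833] [-0.4 -0.1  0.2  0.5]
chord 0.12096300976112166 q from chord 79.08455576813752
0.09515639240453433 -27.07785215638924
0.09535578621704369 51.75252316807772
```

The lever is against a hard stop: 49 N moved it no further and it swung 79° from where it started. The bottle, cap and neighbours look undisturbed. Next I find the cap's centre by gripping it from two directions.

```bash
python3 - <<'E'
from h import *
L=lambda p,R,**k:manip.move_l(list(p),R.tolist(),**k)
def T(s):
    R=np.array(manip.current_orientation());print(s,round(manip.current_time(),2),"tool F",np.round(R.T@np.array(manip.current_ft_force()),1),"M",np.round(R.T@np.array(manip.current_wrist_torque()),2),round(manip.current_width(),4),np.round(RB.T@(np.array(manip.current_ee_pos())-[*O,.047]),4))
manip.move_gripper(.085)
manip.move_to(list(bot(O,[0,0,.21])),ori(30).tolist());T("hover")
print(L(bot(O,[0,0,.135]),ori(30),rate=.1,guard=8));T("down")
manip.move_gripper(.05);T("grip30")
manip.move_gripper(.085);T("open")
q=list(manip.current_joint_pos());q[5]+=90;manip.set_joints(q);T("rot")
manip.move_gripper(.05);T("grip-60")
E
```

```text
hover 13.62 tool F [-0.7  0.1  0.1] M [ 0.23  0.14 -0.01] 0.0849 [ 0.0004 -0.0003  0.2106]
False
down 14.53 tool F [ 0.2 -0.1 -0.1] M [ 0.22  0.08 -0.05] 0.0847 [ 3.000e-04 -1.000e-04  1.355e-01]
grip30 14.9 tool F [ 1.2 -3.6 -8.1] M [0.75 0.19 0.1 ] 0.0566 [ 1.000e-04 -1.000e-04  1.356e-01]
open 15.3 tool F [-0.6 -0.1 -0.2] M [0.17 0.16 0.  ] 0.0851 [0.    0.    0.135]
rot 16.7 tool F [1.1 0.2 0.5] M [ 0.06 -0.19 -0.02] 0.0853 [-0.     0.     0.135]
grip-60 17.07 tool F [-2.5  7.3 -4.4] M [-1.1  -0.62 -0.02] 0.0566 [ 0.001  -0.0009  0.1356]
```

```bash
cat >> h.py <<'E'
C=np.array([.0001,-.0009])
def rd(n=4):
    F=[];M=[]
    R=np.array(manip.current_orientation())
    for _ in range(n):
        F.append(R.T@np.array(manip.current_ft_force()));M.append(R.T@np.array(manip.current_wrist_torque()));manip.pause(.02)
    return np.mean(F,0),np.mean(M,0)
def eeb():return RB.T@(np.array(manip.current_ee_pos())-[*O,.047])
def L(z,a,**k):return manip.move_l(list(bot(O,[*C,z])),ori(a).tolist(),**k)
E
python3 - <<'E'
from h import *
def T(s):
    F,M=rd();print(s,round(manip.current_time(),2),F.round(1),M.round(2),round(manip.current_width(),4),eeb().round(4));return F,M
z=.135;L(z,-60,rate=.05);T("ctr")
L(.131,-60,rate=.05);F,M=T("p4");z=.131
for _ in range(10):
    if F[2]<-14.8:break
    z-=max(.0004,min(.0015,(15.3+F[2])*.0008));L(z,-60,rate=.05);F,M=T(f"{z:.4f}")
E
```

```text
ctr 17.39 [-0.1  1.9 -7.5] [-0.21 -0.23 -0.01] 0.0568 [ 0.0011 -0.0011  0.1356]
p4 17.71 [ -1.3   1.1 -11.4] [-0.13 -0.36  0.  ] 0.0572 [ 0.0011 -0.0011  0.1317]
0.1295 18.02 [ -1.5   0.5 -12.8] [-0.04 -0.5   0.04] 0.0569 [ 0.0011 -0.0011  0.1304]
0.1280 18.34 [ -2.7  -0.1 -16.5] [ 0.08 -0.62  0.  ] 0.0567 [ 0.0011 -0.0011  0.1291]
```

```bash
python3 - <<'E'
from h import *
for _ in range(3):F,M=rd(8);print(F.round(2),M.round(2),eeb().round(4))
L(.1276,-60,rate=.05);F,M=rd(8);print(F.round(2),M.round(2),eeb().round(4),manip.current_time())
E
```

```text
[ -2.45  -0.23 -16.38] [ 0.07 -0.62  0.01] [ 0.0011 -0.0011  0.129 ]
[ -2.42   0.   -16.56] [ 0.09 -0.63  0.01] [ 0.0011 -0.0011  0.129 ]
[ -2.48  -0.41 -16.56] [ 0.07 -0.62  0.  ] [ 0.0011 -0.0011  0.129 ]
[ -4.32  -1.43 -23.72] [ 0.26 -0.95  0.02] [ 0.0012 -0.0011  0.129 ] 19.125
```

```bash
python3 - <<'E'
from h import *
z=.1285;L(z,-60,rate=.05);F,M=rd(8);print(F.round(2),M.round(2),eeb().round(4))
a=-60
while a<30:
    a+=5;manip.set_joints(manip.ik(list(bot(O,[*C,z])),ori(a).tolist()))
    F,M=rd(5);print(a,round(manip.current_time(),2),F.round(1),M.round(2),eeb()[2].round(4))
    if abs(M[2])>.45:break
    if F[2]>-14.2:z-=.0004
    if F[2]<-17:z+=.0003
E
```

```text
[ -2.24  -0.14 -16.34] [ 0.01 -0.63 -0.01] [ 0.0011 -0.0011  0.1295]
-55 19.84 [ -2.1  -0.1 -15.1] [ 0.03 -0.55 -0.13] 0.1295
-50 20.18 [ -1.6  -0.2 -14.8] [ 0.09 -0.48 -0.14] 0.1295
-45 20.51 [ -1.3  -0.5 -15. ] [ 0.14 -0.37 -0.14] 0.1295
-40 20.84 [ -0.7  -0.4 -15.3] [ 0.17 -0.28 -0.13] 0.1295
-35 21.18 [ -1.   -0.6 -15.1] [ 0.2  -0.25 -0.15] 0.1295
-30 21.51 [ -0.1  -0.7 -14.9] [ 0.21 -0.2  -0.12] 0.1295
-25 21.84 [ -0.5  -0.7 -14.9] [ 0.2  -0.16 -0.12] 0.1296
-20 22.18 [ -0.6  -0.7 -15.1] [ 0.19 -0.13 -0.13] 0.1295
-15 22.51 [ -0.3  -0.9 -14.9] [ 0.23 -0.1  -0.1 ] 0.1295
-10 22.84 [  0.   -0.4 -14.9] [ 0.22 -0.07 -0.1 ] 0.1296
-5 23.18 [ -0.2  -0.9 -14.8] [ 0.19 -0.02 -0.11] 0.1296
0 23.51 [ -1.   -1.7 -15.7] [ 0.32 -0.13  0.08] 0.1295
5 23.84 [  3.8  -1.8 -15. ] [0.4  0.75 0.99] 0.1294
```

Torque rises to about 1 N m at 60–65°, beyond the free play, so this is the end stop. I ease back slightly and lift.

```bash
python3 - <<'E'
from h import *
def T(s):
    F,M=rd(3);print(s,round(manip.current_time(),2),F.round(1),M.round(2),round(manip.current_width(),4),eeb().round(4));return F,M
a=-2;manip.set_joints(manip.ik(list(bot(O,[*C,.1285])),ori(a).tolist()));T("eased")
L(.136,a,rate=.03);F,M=T("unpressed")
ok=not L(.150,a,rate=.04,guard=8);F,M=T("lift")
if ok and F[2]<8:
    ok=not L(.23,a,rate=.1,guard=10);T("lifted")
    c=[]
    for n,x0,y0,w in[("scene",225,200,150),("top",230,165,120)]:
        f=manip.grab_frame(n);c.append(cv2.resize(f["color"][y0:y0+w,x0:x0+w],(400,400),interpolation=cv2.INTER_CUBIC))
    cv2.imwrite("pics/s3.png",np.hstack(c))
E
```

```text
eased 24.14 [  1.5  -1.3 -15.2] [0.35 0.26 0.09] 0.0568 [ 0.0011 -0.0008  0.1295]
unpressed 24.59 [ 0.8  0.4 -8. ] [0.03 0.24 0.02] 0.0566 [ 0.001  -0.0008  0.1367]
lift 24.88 [-0.1 -0.2  0.7] [ 0.29 -0.03  0.  ] 0.0567 [ 0.     -0.0008  0.1402]
```

```bash
python3 - <<'E'
from h import *
def T(s):
    F,M=rd(3);print(s,round(manip.current_time(),2),F.round(1),M.round(2),round(manip.current_width(),4),eeb().round(4));return F,M
a=-2
hit=L(.152,a,rate=.05,guard=8);F,M=T("lift")
if not hit and abs(F[2])<6:
    print(L(.24,a,rate=.12,guard=12));T("lifted")
    c=[]
    for n,x0,y0,w in[("scene",225,200,150),("top",230,165,120)]:
        f=manip.grab_frame(n);c.append(cv2.resize(f["color"][y0:y0+w,x0:x0+w],(400,400),interpolation=cv2.INTER_CUBIC))
    cv2.imwrite("pics/s3.png",np.hstack(c))
E
```

```text
lift 25.32 [-0.  -0.7  1.1] [0.27 0.01 0.  ] 0.0565 [-0.0002 -0.0009  0.1518]
False
lifted 26.26 [ 0.3 -0.4  0.4] [ 0.32 -0.   -0.02] 0.0568 [-0.0004 -0.0009  0.2392]
```

View pics/s3.png

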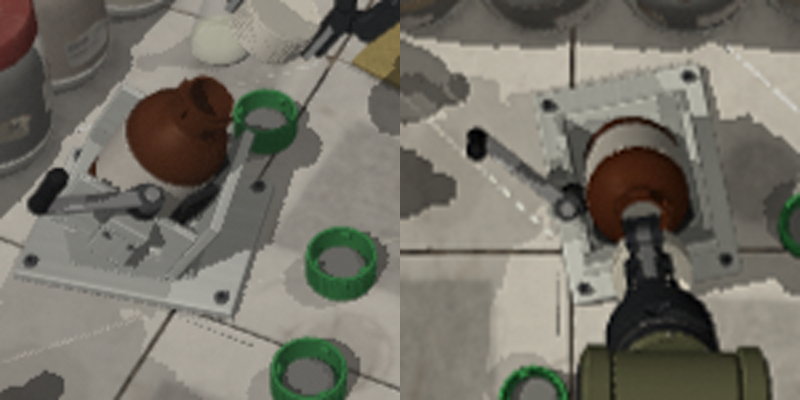

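The cap is in the gripper, the bottle mouth is open and the lever is still shut. The neighbours stand. Now to the pad.

```bash
python3 - <<'E'
from h import *
D=Rz(np.radians(72))@np.c_[[1,0,0],[0,-1,0],[0,0,-1.]]
def T(s):
    F,M=rd(3);print(s,round(manip.current_time(),2),F.round(1),M.round(2),round(manip.current_width(),4),np.round(manip.current_ee_pos(),4));return F,M
P=lambda z,**k:manip.move_l([.441,-.236,z],D.tolist(),**k)
manip.move_to([.42,-.1,.25],D.tolist());T("via")
manip.move_to([.441,-.236,.12],D.tolist());T("over")
P(.03,rate=.08,guard=5);T("low")
print(P(.006,rate=.015,guard=3));T("contact")
E
```

```text
via 27.21 [ 0.3 -0.2  0.6] [ 0.03  0.01 -0.02] 0.0568 [ 0.4204 -0.0992  0.2497]
over 28.04 [0.3 0.1 0.7] [ 0.   -0.01 -0.02] 0.0568 [ 0.4418 -0.2351  0.1213]
low 29.37 [0.4 0.4 0.6] [-0.01  0.01  0.  ] 0.0565 [ 0.4412 -0.2361  0.0305]
True
contact 30.57 [ 0.1 -1.8 -5.9] [ 0.06 -0.01  0.02] 0.0565 [ 0.441  -0.236   0.0112]
```

```bash
python3 - <<'E'
from h import *
D=np.array(manip.current_orientation())
for w in(.060,.066,.085):manip.move_gripper(w)
p=np.array(manip.current_ee_pos())
manip.move_l([p[0],p[1],.12],rate=.1)
manip.move_to([.33,.02,.4],D.tolist());print(manip.current_time())
c=[]
for n,x0,y0,w,h in[("scene",225,130,240,180),("top",230,140,280,210)]:
    f=manip.grab_frame(n);cv2.imwrite(f"pics/{n}4.png",f["color"]);c.append(cv2.resize(f["color"][y0:y0+h,x0:x0+w],(400,300),interpolation=cv2.INTER_CUBIC))
cv2.imwrite("pics/s4.png",np.hstack(c))
E
```

```text
34.0583
```

View pics/s4.png

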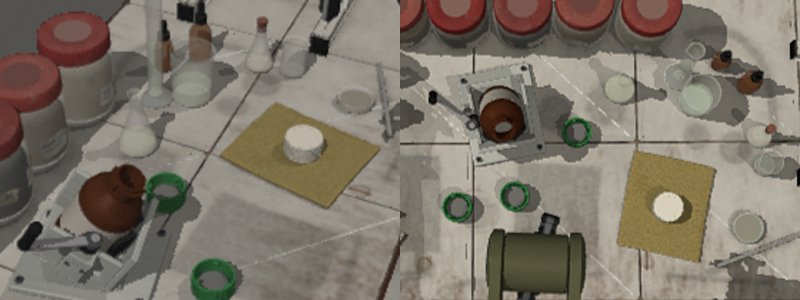

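The cap lies flat, well inside the pad. The flask, beaker and dropper stand. My lever measurement (79° from an unknown start) leaves some doubt and there is time left, so I push the handle once more, higher up, to confirm the stop.

```bash
python3 - <<'E'
from h import *
G=lambda phi,z,**k:manip.move_l(list(grip_pt(phi,z)),ori(-phi).tolist(),**k)
def T(s):
    F,M=rd(3);print(s,round(manip.current_time(),2),F.round(1),round(manip.current_width(),4),eeb().round(4));return F
manip.move_gripper(.05)
manip.move_to([.42,.06,.40],ori(-30).tolist())
manip.move_to(list(grip_pt(51.7,.19)),ori(-51.7).tolist())
print(G(51.7,.104,rate=.12,guard=8));T("down")
manip.move_gripper(.022);T("cage")
for phi in(53,54.5,56,57.5):
    G(phi,.104,rate=.05);F=T(phi)
    if abs(F[1])>22:break
G(52.3,.104,rate=.05);T("back")
manip.move_gripper(.05);G(52.3,.19,rate=.15)
manip.move_to([.38,.0,.42],ori(-30).tolist());print(manip.current_time())
c=[]
for n,x0,y0,w,h in[("scene",205,200,160,120),("top",240,165,120,90)]:
    f=manip.grab_frame(n);c.append(cv2.resize(f["color"][y0:y0+h,x0:x0+w],(400,300),interpolation=cv2.INTER_CUBIC))
cv2.imwrite("pics/s5.png",np.hstack(c))
E
```

```text
False
down 37.17 [-0.5  0.5  0.1] 0.0498 [0.076  0.1144 0.1049]
cage 37.6 [ 0.1 -0.2  0.3] 0.0223 [0.0754 0.1144 0.1041]
53 37.9 [-0.4 -4.6 -1.3] 0.0216 [0.0763 0.1129 0.1039]
54.5 38.2 [ -0.6 -16.   -6.5] 0.0221 [0.0766 0.1122 0.1037]
56 38.5 [ -0.9 -29.3 -11.1] 0.0218 [0.0767 0.1116 0.1036]
back 38.83 [-0.1 -0.3 -0. ] 0.0221 [0.0763 0.1133 0.1041]
41.2167
```

View pics/s5.png

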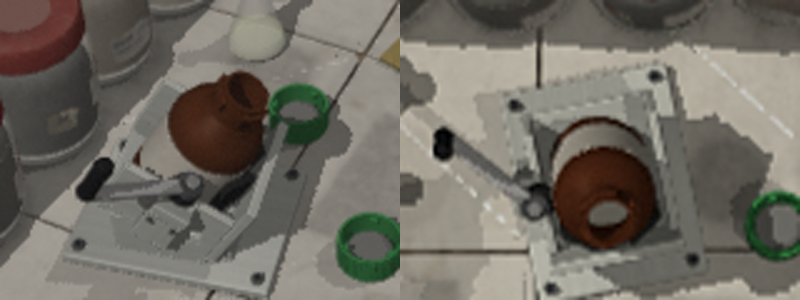

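The lever stands at the same angle and 29 N did not move it, so it is against its stop. The bottle is open and everything else is in place. Handing in.

```bash
python3 -c "
from cell import manip
print(manip.close_job())"
```

```text
the job is handed in; nothing more can be done
None
```

I handed the job in at about 41 s: the clamp is shut against its stop, and the bottle is open with its cap flat, open side down, well inside the yellow pad; the flask, beaker and dropper bottle were not touched.

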